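# Even up the row of cigars in the open mould

### The arm

A 6-joint arm with a two-finger parallel gripper is mounted at the origin on the work surface. World frame = base frame: x ahead of the robot, y to its left, z up, the work surface at z = 0. Lengths are in m, angles in rad, forces in N, time in s.
With the tool pointing down it reaches from about 0.35 to 0.975 m from the base axis. Payload 4.9 kg.
Tool frame: the origin (TCP) lies between the finger pads; the fingertips stand 19 mm ahead of it and the grasp point (between the pads) is the TCP; z points along the fingers, y is the line along which they close (so a half turn about z gives the same grasp; the last joint's range is limited). The gripper opens to 85 mm and grips with 20 to 120 N. Pads are 22 mm wide; open, the fingers measure 114 mm over their backs; the gripper's body (76 mm by 85 mm) begins 54 mm behind the grasp point. The pads swing forward as they close: fully open they stand 13 mm farther back than shut.
Start: joints at [-1.438, 0.053, 1.613, -0, 1.476, -0.119], TCP at [0.156, -0.605, 0.25] pointing down, gripper open.
Joint ranges: [-3.01, 3.01], [-1.01, 2.22], [0.06, 2.58], [-1.02, 4.17], [0.09, 2.62], [-3.14, 3.14]. Speed limits (rad/s): [2.57, 2.57, 3.14, 3.14, 3.14, 3.14].

### API

Orientations are given as a rotation vector (axis times angle).
In Python, from station import ctrl gives the robot as it stands. The module is installed in compiled form; this text tells all that it offers.
- The arm moves only by the tool servo_tool, never from a script. Its argument "increments" is a list that holds one entry, the list of rows, each a list of 5 numbers: the finger opening in cm, from 0 to 8.54, then the shift along the tool's x, y, z in cm, then the turn about the tool's z in degrees. A call has 1 to 5 rows; each row is the pose to reach, as a shift and turn from the pose commanded when the call began, along the tool's axes at that moment; what a row does not reach only later rows make up. A row lasts 1/10 s, in which the tool goes at most 50 mm and 8.59 degrees, less where a joint would pass 70% of its speed; a pose out of reach is approached as far as the arm can. A call with a gripper value outside its range is refused whole. The fingers move at their own pace and stop on an object; "newtons" is the grip in N (left out, the last holds). Time passes only in rows, so rows that repeat a pose let the fingers close. It gives the time, the measured TCP pose, the force, the opening and the grip force at its end, in the units of the state.
- ctrl.get_obs(): the state, without advancing time (a new reading comes with each control period).
- ctrl.get_image(name): name is "side" or "top"; returns a dict with "img" (384x512x3 uint8, red, green, blue), "fx", "fy", "cx", "cy" (pixels), "rvec" (rotation vector, rad) and "tvec" (3), from world to camera coordinates, as OpenCV has them. Camera axes: x right, y down, z forward; pixel columns grow to the right and rows downward; lengths in m; the calibration is good to about 2 mm. A picture is of the moment at which its call begins. There is no depth.
- ctrl.finish_job(): hands the job in; it is judged then, once.
The state is a dict: "t": time; "q": joint angles; "dq": joint speeds; "effort": joint torques, N m; "tool_pos": TCP position; "tool_rot": TCP orientation; "contact_force": force on the tool from outside, world axes, zero at the start; "wrist_torque": the same for the moment, N m; "opening": finger opening in m; "grip_force": force on a finger pad.
Only numpy, scipy, OpenCV 4.12 (cv2) and the standard library are available. Lean on these libraries where they do the work, as an engineer would, in place of code of your own. Each camera call takes 0.05 s, during which the arm holds its last target. There are 200 camera calls.

### The job

Before the top half of the cigar mould goes on, even up the row: with your fingertips gently push in every cigar that sticks out until its cut end is flush with the mould's front edge, not proud and not pushed in too far. Then run your fingertips along the whole front edge, from the left-hand end groove to the right-hand one, lightly touching it or just clear of it, to feel that the row is even. Only touch the cigars, never pick one up or squash it, and leave everything else on the bench where it is.

Things in the scene. Friction and masses are not known exactly. Their poses are not given: they have to be found in the camera images.
- mould: Wooden cigar mould, lower half, fixed: block 140 mm (its x) by 260 (y), 31 high. Eight round-bottomed grooves, 21 wide and 14 deep, run along its x, open at both ends, centre lines at its y = -91, -65, -39, -13, 13, 39, 65, 91 mm, floors 17 mm above the bench. A 10 mm tall dowel tops each end. Origin: centre of underside; x away from the robot (turned up to 0.3 rad), z up.
- edge_left (a point): Point at the top of the mould's front edge, before the left-hand end groove (+y end, the robot's left); same axes as the mould. The front edge is the flat upright face towards the robot, at the mould's x = -70 mm, from the bench up to 31 mm; the bench before it is clear for 100 mm.
- edge_right (a point): The same, before the right-hand end groove (-y end, the robot's right).
- cigar0: One of eight alike brown cigars, one to a groove (which in which varies): 20 mm thick, 132 long, about 16 g, loose, sliding easily in the groove (friction about 0.3). Origin: centre of its flat cut end, towards the robot, 27 mm above the bench (its top 6 mm show above the mould); x along the cigar to its round head. Flush: origin at the mould's x = -70 mm.
- cigar1: Alike. Of the eight, five stick out 6 to 14 mm past the front edge; three are within 1 mm of flush. Each may have rolled about its x.
- cigar2: Another of the eight alike cigars (see cigar0).
- cigar3: Another of the eight alike cigars (see cigar0).
- cigar4: Another of the eight alike cigars (see cigar0).
- cigar5: Another of the eight alike cigars (see cigar0).
- cigar6: Another of the eight alike cigars (see cigar0).
- cigar7: Another of the eight alike cigars (see cigar0).
- paste_pot: Bystander, loose, to be left alone: white ceramic paste bowl, 60 mm across, 45 mm tall; origin at the centre of its underside, lies beside or behind the mould.
- chaveta: Bystander, loose, to be left alone: half-moon steel leaf knife lying flat, 110 x 70 x 3 mm; origin at the centre of its underside, lies beside or behind the mould.
- ring_gauge: Bystander, loose, to be left alone: brass ring-gauge plate with four holes, 45 x 150 x 6 mm; origin at the centre of its underside, lies beside or behind the mould.
- paste_brush: Bystander, loose, to be left alone: paste brush lying down, 150 mm long; origin at the centre of its underside, lies beside or behind the mould.
- band_box: Bystander, loose, to be left alone: small wooden box with a lid, 57 x 77 x 42 mm; origin at the centre of its underside, lies beside or behind the mould.
- spray_bottle: Bystander, loose, to be left alone: black spray bottle, 68 mm across, 200 mm tall; origin at the centre of its underside, stands at the far left of the bench.
There are look-alikes about, which are no part of the job. Leave any green or red look-alike of the cigar3 alone.

How it is judged:
On the way, in this order (a step that is already met when the one before it is completed fails the run):
1. every cigar is flush within 3 mm and the fingertips are low and close in front of the mould's edge, at the left-hand end groove or beyond (x of cigar0 in the frame of mould between -0.073 and -0.067 m and x of cigar1 in the frame of mould between -0.073 and -0.067 m and x of cigar2 in the frame of mould between -0.073 and -0.067 m and x of cigar3 in the frame of mould between -0.073 and -0.067 m and x of cigar4 in the frame of mould between -0.073 and -0.067 m and x of cigar5 in the frame of mould between -0.073 and -0.067 m and x of cigar6 in the frame of mould between -0.073 and -0.067 m and x of cigar7 in the frame of mould between -0.073 and -0.067 m and x of the grasp point in the frame of mould between -0.125 and -0.06 m and height (world z) of the grasp point below 0.075 m and y of the grasp point in the frame of mould between 0.07 and 0.16 m).
2. the fingertips are low and close in front of the mould's edge, between the left end and the middle (x of the grasp point in the frame of mould between -0.125 and -0.06 m and height (world z) of the grasp point below 0.075 m and y of the grasp point in the frame of mould between 0.03 and 0.06 m).
3. the fingertips are low and close in front of the mould's edge, at the middle (x of the grasp point in the frame of mould between -0.125 and -0.06 m and height (world z) of the grasp point below 0.075 m and y of the grasp point in the frame of mould between -0.015 and 0.015 m).
4. the fingertips are low and close in front of the mould's edge, between the middle and the right end (x of the grasp point in the frame of mould between -0.125 and -0.06 m and height (world z) of the grasp point below 0.075 m and y of the grasp point in the frame of mould between -0.06 and -0.03 m).
5. the fingertips are low and close in front of the mould's edge, at the right-hand end groove or beyond (x of the grasp point in the frame of mould between -0.125 and -0.06 m and height (world z) of the grasp point below 0.075 m and y of the grasp point in the frame of mould between -0.16 and -0.07 m).
At the end, for the whole second after the job is handed in: All eight cigars lie at rest in their own grooves with their cut ends within 3 mm of the mould's front edge, neither prouder nor deeper (x of cigar0 in the frame of mould between -0.073 and -0.067 m and height (world z) of cigar0 between 0.022 and 0.032 m and distance of each of cigar0, cigar1, cigar2, cigar3, cigar4, cigar5, cigar6, cigar7 from where it was at the start of the episode below 0.025 m and linear speed of each of cigar0, cigar1, cigar2, cigar3, cigar4, cigar5, cigar6, cigar7 below 0.01 m/s and x of cigar1 in the frame of mould between -0.073 and -0.067 m and height (world z) of cigar1 between 0.022 and 0.032 m and x of cigar2 in the frame of mould between -0.073 and -0.067 m and height (world z) of cigar2 between 0.022 and 0.032 m and x of cigar3 in the frame of mould between -0.073 and -0.067 m and height (world z) of cigar3 between 0.022 and 0.032 m and x of cigar4 in the frame of mould between -0.073 and -0.067 m and height (world z) of cigar4 between 0.022 and 0.032 m and x of cigar5 in the frame of mould between -0.073 and -0.067 m and height (world z) of cigar5 between 0.022 and 0.032 m and x of cigar6 in the frame of mould between -0.073 and -0.067 m and height (world z) of cigar6 between 0.022 and 0.032 m and x of cigar7 in the frame of mould between -0.073 and -0.067 m and height (world z) of cigar7 between 0.022 and 0.032 m); the robot touches nothing.
It fails at once if a cigar is lifted (its cut end more than 15 mm above where it lies) (height (world z) of any of cigar0, cigar1, cigar2, cigar3, cigar4, cigar5, cigar6, cigar7 above 0.042 m).
It fails at once if a cigar is squashed: the fingers press on it with more than 20 N (contact force between the fingers and cigar0 above 20 N or contact force between the fingers and cigar1 above 20 N or contact force between the fingers and cigar2 above 20 N or contact force between the fingers and cigar3 above 20 N or contact force between the fingers and cigar4 above 20 N or contact force between the fingers and cigar5 above 20 N or contact force between the fingers and cigar6 above 20 N or contact force between the fingers and cigar7 above 20 N).
It fails at once if the fingers press on the mould with more than 40 N (contact force between the fingers and mould above 40 N).
It fails at once if a bystander is moved more than 15 mm (distance of any of paste_pot, chaveta, ring_gauge, paste_brush, band_box, spray_bottle from where it was at the start of the episode above 0.015 m).
It also fails if it takes over 67 s, if anything falls off the work surface, if the arm or the gripper's body presses on something with over 40 N, if the wrist force passes 120 N, or if a joint passes its speed limit or range.

## Working session

There is one attempt and no reset: what is moved stays moved. The work goes in short steps, Python scripts to look and compute and a tool call to move; the robot and the scene stay as the last step left them, time stands still between calls to the robot, and variables do not carry over. Pictures are saved under pics/ and viewed, at most 10 in all, crops included, and the job is handed in when it is done.

Besides the shell and the picture viewer there is one more tool, called after "Call:" in YAML: its name, and indented under it one key for each argument. servo_tool: Moves the arm, as the interface text tells. Its arguments: {"type":"object","properties":{"increments":{"type":"array"},"newtons":{"type":"number"}},"required":["increments"]}

```bash
mkdir -p pics
cat > h.py <<'E'
import numpy as np, cv2
from station import ctrl
def cam(n):
    d=ctrl.get_image(n); R=cv2.Rodrigues(np.array(d["rvec"],float))[0]
    K=np.array([[d["fx"],0,d["cx"]],[0,d["fy"],d["cy"]],[0,0,1.]])
    return d["img"],K,R,np.array(d["tvec"],float).reshape(3)
def ray(px,K,R,t,z):
    px=np.atleast_2d(np.array(px,float)); c=-R.T@t
    v=(R.T@np.linalg.inv(K)@np.c_[px,np.ones(len(px))].T).T
    return c+v*((z-c[2])/v[:,2])[:,None]
def proj(P,K,R,t):
    p=(K@(R@np.atleast_2d(P).T+t[:,None])).T
    return p[:,:2]/p[:,2:]
E
python3 - <<'E'
from h import *
a=[cam(n) for n in("top","side")]
for n,c in zip(("top","side"),a):
    cv2.imwrite(f"pics/{n}0.png",c[0][:,:,::-1]); print(n,c[1].diagonal(),-c[2].T@c[3],c[2][2])
o=ctrl.get_obs();print(o["t"],o["tool_pos"],o["tool_rot"],o["opening"])
E
```

```text
top [493.07448769 493.07448769   1.        ] [0.47122219 0.07386743 1.35764659] [ 0.08094204 -0.02228267 -0.9964697 ]
side [384.2901059 384.2901059   1.       ] [0.21482812 0.86744909 0.60292974] [ 0.33731717 -0.76598711 -0.54724846]
0.1 [ 0.15562794 -0.60476603  0.24918132] [-3.11487796e+00 -3.94225326e-01  2.70147973e-05] 0.08547455842139667
```

View pics/top0.png

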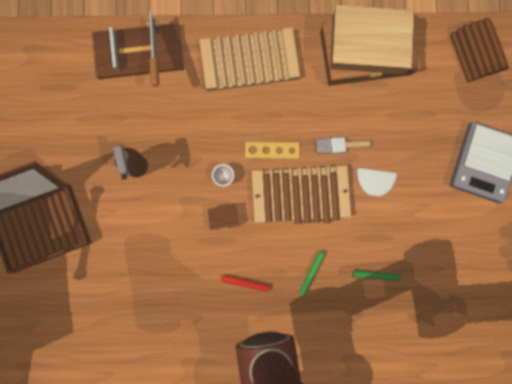

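View pics/side0.png

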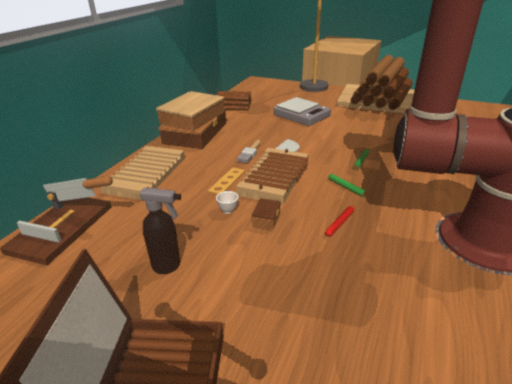

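The top view shows the cigar-filled mould at about px (302,195). Possible look-alikes are the empty mould at (250,58), the red cigar at (246,283), and the green cigars at (313,272) and (377,275). The box at about (224,216) sits left of the mould, near its front. I pick the mould with brown cigars and check it in a close crop.

Run:
```python
from h import *
I,K,R,t=cam("top")
acc=np.mean([I.astype(float)]+[cam("top")[0] for _ in range(3)],0).astype(np.uint8)
c=acc[155:235,235:365]; cv2.imwrite("pics/crop.png",cv2.resize(c,None,fx=6,fy=6,interpolation=cv2.INTER_CUBIC)[:,:,::-1])
# light wood mask of the mould
hsv=cv2.cvtColor(acc,cv2.COLOR_RGB2HSV)
for p in [(257,200),(347,195),(275,195),(302,205),(302,226),(370,220)]: print(p,hsv[p[1],p[0]],acc[p[1],p[0]])
```

```text
(257, 200) [ 17 112 217] [217 176 122]
(347, 195) [ 17 114 215] [215 173 119]
(275, 195) [ 12 143 132] [132  88  58]
(302, 205) [ 16 119 178] [178 139  95]
(302, 226) [ 13 151 186] [186 123  76]
(370, 220) [ 13 149 185] [185 123  77]
```

View pics/crop.png

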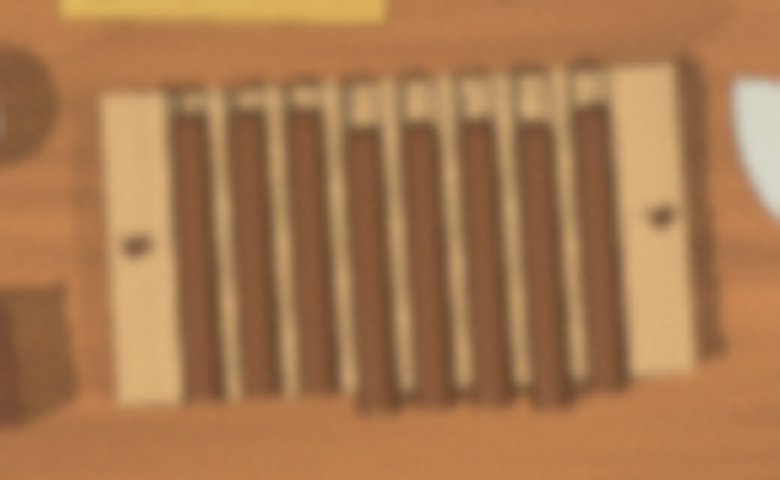

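The crop shows the mould's front edge running from about (117,405) to (695,374). Counting from the left, cigars 1–3 look flush and 4–8 stick out, with ends about 13–30 crop px past the edge. Next I compute the mould pose.

```bash
cat > m.py <<'E'
from h import *
def mould():
    I,K,R,t=cam("top")
    hsv=cv2.cvtColor(I,cv2.COLOR_RGB2HSV)
    m=cv2.inRange(hsv,(10,90,192),(25,132,255)); z=np.zeros_like(m); z[160:228,244:360]=255; m&=z
    m=cv2.morphologyEx(m,cv2.MORPH_OPEN,np.ones((2,2)))
    y,x=np.nonzero(m); P=ray(np.c_[x,y],K,R,t,.031)[:,:2]
    (c,s,a)=cv2.minAreaRect((P*1000).astype(np.float32)); return np.array(c),s,a,P,(I,K,R,t)
E
python3 - <<'E'
from m import *
c,s,a,P,k=mould(); print(c,s,a)
# corner picks from crop
px=np.array([(117,406),(695,374),(675,63),(101,93)])/6+[235,155]-.4
Q=ray(px,*k[1:],.031)[:,:2]; print(Q*1000); e=Q[0]-Q[1]
print("len",np.linalg.norm(e),np.linalg.norm(Q[3]-Q[0]),"yaw",np.arctan2(-e[0],e[1]), "centre",Q.mean(0))
E
```

```text
[577.58929443 -85.24279785] (139.3944854736328, 259.972412109375) 2.321033000946045
[[ 505.81444224   44.40095341]
 [ 515.63240957 -216.1223274 ]
 [ 656.90584154 -211.82232749]
 [ 647.18133465   49.06276102]]
len 0.2607082130028892 0.1414437369375592 yaw 0.03766774095707607 centre [ 0.58138351 -0.08362024]
```

Mould pose: the rectangle measures 139 × 260 mm, which matches the description. Centre is about (0.5795, -0.0845) and yaw about +0.039 rad. I close the fingers, turn the tool to mould yaw (+12.2° about tool z), and head to the right-hand end.

Call:
servo_tool:
  increments:
    - [[0,3.7,-2.9,1.2,2.4],[0,7.4,-5.8,2.4,4.9],[0,11.1,-8.7,3.6,7.3],[0,14.8,-11.6,4.8,9.8],[0,18.5,-14.5,6.0,12.2]]
  newtons: 20

```text
t: 0.85
tool_pos: [0.2996, -0.4172, 0.19]
tool_rot: [3.141, 0.057, 0.001]
contact_force: [-0.1, -0.7, -0.5]
opening: 0.0121
grip_force: 0.0
```

Call:
servo_tool:
  increments:
    - [[0,2.9,-3.6,1.5,0],[0,5.8,-7.2,3.0,0],[0,8.7,-10.8,4.5,0],[0,11.6,-14.4,6.0,0],[0,14.5,-18.0,7.5,0]]

```text
t: 1.35
tool_pos: [0.4376, -0.2317, 0.1151]
tool_rot: [3.14, 0.061, 0.001]
contact_force: [0.6, -0.1, -0.1]
opening: -0.0001
grip_force: 0.0
```

Call:
servo_tool:
  increments:
    - [[0,2.2,-2.6,2.5,0],[0,4.3,-5.2,5.0,0],[0,4.3,-5.2,7.4,0],[0,4.3,-5.2,8.4,0],[0,4.3,-5.2,8.4,0]]

```text
t: 1.85
tool_pos: [0.4763, -0.1791, 0.0297]
tool_rot: [-3.139, -0.061, 0.005]
contact_force: [-0.7, -0.2, -0.3]
opening: -0.0003
grip_force: 0.0
```

```bash
cat >> m.py <<'E'
C=np.array([.5795,-.0845]); Y=.039
U=np.array([[np.cos(Y),np.sin(Y)],[-np.sin(Y),np.cos(Y)]])
def tcp():
    o=ctrl.get_obs(); r=o["tool_rot"]; M=cv2.Rodrigues(np.array(r,float))[0]
    print("t",round(o["t"],2),"mould xy mm",np.round(U@(np.array(o["tool_pos"][:2])-C)*1000,1),"z",np.round(o["tool_pos"][2]*1000,1),"toolyaw",round(np.arctan2(M[1,0],M[0,0]),4),"F",np.round(o["contact_force"],1))
E
python3 - <<'E'
from m import *
tcp()
I=cam("side")[0]; J=cam("top")[0]
a=cv2.resize(I[120:220,220:360],None,fx=5,fy=5,interpolation=cv2.INTER_CUBIC)
b=cv2.resize(J[150:250,235:375],None,fx=5,fy=5,interpolation=cv2.INTER_CUBIC)
cv2.imwrite("pics/s1.png",a[:,:,::-1]);cv2.imwrite("pics/t1.png",b[:,:,::-1])
E
```

```text
t 1.85 mould xy mm [-106.8  -90.5] z 29.7 toolyaw 0.0389 F [-0.7 -0.2 -0.3]
```

View pics/s1.png

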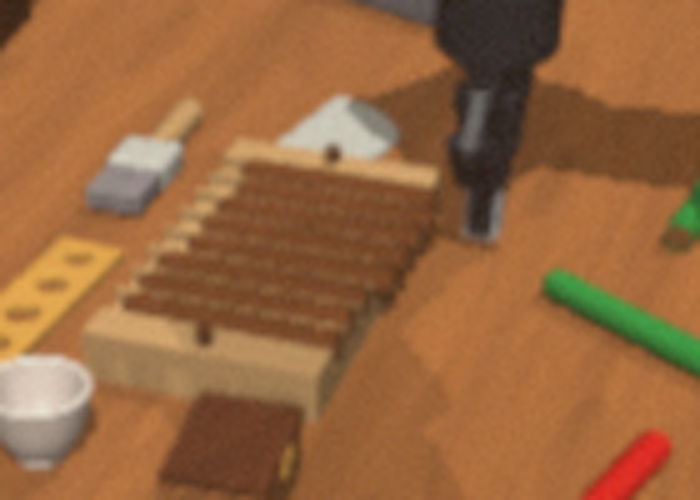

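The side crop shows the closed fingers at about (480,220), low in front of the right end of the mould, and the bench between them is clear. Now a guarded push at the rightmost groove.

Call:
servo_tool:
  increments:
    - [[0,0.6,0,0,0],[0,1.1,0,0,0],[0,1.5,0,0,0],[0,1.8,0,0,0],[0,2.0,0,0,0]]

```text
t: 2.45
tool_pos: [0.498, -0.179, 0.0315]
tool_rot: [3.141, 0.061, 0.001]
contact_force: [0.4, 0.5, 0.5]
opening: 0.0
grip_force: 0.0
```

Call:
servo_tool:
  increments:
    - [[0,0.1,0,0,0],[0,0.2,0,0,0],[0,0.3,0,0,0],[0,0.3,0,0,0]]

```text
t: 2.85
tool_pos: [0.5006, -0.1787, 0.0313]
tool_rot: [-3.141, -0.061, 0.0]
contact_force: [-0.7, -0.2, 0.1]
opening: 0.0001
grip_force: 0.0
```

Run:
```python
from m import *
tcp()
```

```text
t 2.85 mould xy mm [-82.5 -91.1] z 31.3 toolyaw 0.0389 F [-0.7 -0.2  0.1]
```

Call:
servo_tool:
  increments:
    - [[0,0.05,0,0,0],[0,0.1,0,0,0],[0,0.15,0,0,0],[0,0.15,0,0,0]]

```text
t: 3.25
tool_pos: [0.5022, -0.1787, 0.0313]
tool_rot: [3.141, 0.061, 0.0]
contact_force: [0.4, -0.5, -0.4]
opening: 0.0004
grip_force: 0.0
```

Run:
```python
from m import *
tcp()
J=cam("top")[0]; I=cam("side")[0]
a=cv2.resize(J[155:235,275:375],None,fx=7,fy=7,interpolation=cv2.INTER_CUBIC)
cv2.imwrite("pics/t2.png",a[:,:,::-1])
b=cv2.resize(I[140:190,260:340],None,fx=9,fy=9,interpolation=cv2.INTER_CUBIC)
cv2.imwrite("pics/s2.png",b[:,:,::-1])
```

```text
t 3.25 mould xy mm [-81.  -91.1] z 31.3 toolyaw 0.0389 F [ 0.4 -0.5 -0.4]
```

View pics/s2.png

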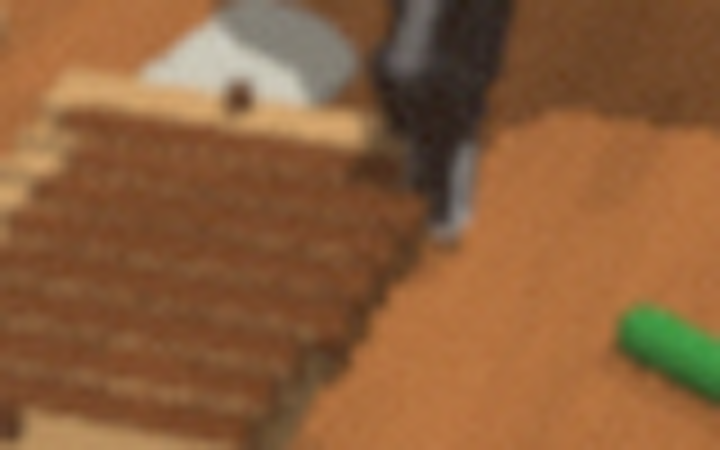

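The fingers at about (445,200) are right at the mould face but show no contact force yet, so I creep on.

Call:
servo_tool:
  increments:
    - [[0,0.05,0,0,0],[0,0.1,0,0,0],[0,0.1,0,0,0]]

```text
t: 3.65
tool_pos: [0.5032, -0.1787, 0.0313]
tool_rot: [3.141, 0.061, 0.0]
contact_force: [-0.0, 0.1, 0.0]
opening: 0.0
grip_force: 0.0
```

Call:
servo_tool:
  increments:
    - [[0,0.05,0,0,0],[0,0.05,0,0,0]]

```text
t: 3.85
tool_pos: [0.5033, -0.1786, 0.0313]
tool_rot: [-3.141, -0.061, 0.001]
contact_force: [-2.1, -0.1, 1.0]
opening: -0.0004
grip_force: 0.8
```

Call:
servo_tool:
  increments:
    - [[0,0.05,0,0,0],[0,0.05,0,0,0]]

```text
t: 4.05
tool_pos: [0.5034, -0.1786, 0.0312]
tool_rot: [-3.141, -0.061, 0.003]
contact_force: [-5.5, -0.5, 2.9]
opening: -0.0
grip_force: 2.4
```

Contact at 5 N with TCP x = 0.5033, so that cigar is flush. Next is the neighbouring groove, 26 mm to the left, with the same end depth.

Call:
servo_tool:
  increments:
    - [[0,-2.2,0,0,0],[0,-2.2,-2.6,0,0],[0,-1.6,-2.6,0,0],[0,-1.2,-2.6,0,0],[0,-0.8,-2.6,0,0]]

```text
t: 4.55
tool_pos: [0.4962, -0.1534, 0.0317]
tool_rot: [3.14, 0.061, 0.002]
contact_force: [0.3, -0.5, -0.3]
opening: 0.0002
grip_force: 0.0
```

Call:
servo_tool:
  increments:
    - [[0,0.3,0,0,0],[0,0.55,0,0,0],[0,0.7,0,0,0],[0,0.75,0,0,0],[0,0.75,0,0,0]]

```text
t: 5.05
tool_pos: [0.5023, -0.1528, 0.0312]
tool_rot: [3.141, 0.061, -0.001]
contact_force: [-1.5, -1.0, 1.1]
opening: 0.0
grip_force: 0.9
```

Call:
servo_tool:
  increments:
    - [[0,0.05,0,0,0],[0,0.05,0,0,0]]

```text
t: 5.25
tool_pos: [0.5024, -0.1528, 0.0311]
tool_rot: [3.141, 0.061, -0.003]
contact_force: [-5.2, -2.3, 2.2]
opening: -0.0001
grip_force: 2.3
```

Call:
servo_tool:
  increments:
    - [[0,-2.2,0,0,0],[0,-2.2,-2.6,0,0],[0,-1.6,-2.6,0,0],[0,-1.2,-2.6,0,0],[0,-0.8,-2.6,0,0]]

```text
t: 5.75
tool_pos: [0.4952, -0.1273, 0.0317]
tool_rot: [3.141, 0.061, 0.002]
contact_force: [-0.0, 0.6, -0.7]
opening: 0.0003
grip_force: 0.0
```

Call:
servo_tool:
  increments:
    - [[0,0.3,0,0,0],[0,0.55,0,0,0],[0,0.7,0,0,0],[0,0.77,0,0,0],[0,0.77,0,0,0]]

```text
t: 6.25
tool_pos: [0.5013, -0.1269, 0.0312]
tool_rot: [3.141, 0.061, -0.002]
contact_force: [-2.5, -1.5, 2.1]
opening: -0.0001
grip_force: 1.5
```

Call:
servo_tool:
  increments:
    - [[0,-2.2,0,0,0],[0,-2.2,-2.6,0,0],[0,-1.6,-2.6,0,0],[0,-1.2,-2.6,0,0],[0,-0.8,-2.6,0,0]]

```text
t: 6.75
tool_pos: [0.4937, -0.1014, 0.0316]
tool_rot: [3.141, 0.061, 0.002]
contact_force: [-0.4, 0.6, 0.7]
opening: -0.0
grip_force: 0.0
```

Call:
servo_tool:
  increments:
    - [[0,0.3,0,0,0],[0,0.55,0,0,0],[0,0.7,0,0,0],[0,0.8,0,0,0],[0,0.8,0,0,0]]

```text
t: 7.25
tool_pos: [0.5003, -0.1009, 0.0311]
tool_rot: [3.141, 0.061, -0.002]
contact_force: [-2.8, -1.5, 2.2]
opening: -0.0002
grip_force: 1.4
```

Call:
servo_tool:
  increments:
    - [[0,-2.2,0,0,0],[0,-2.2,-2.6,0,0],[0,-1.6,-2.6,0,0],[0,-1.2,-2.6,0,0],[0,-0.8,-2.6,0,0]]

```text
t: 7.75
tool_pos: [0.4927, -0.0754, 0.0317]
tool_rot: [3.141, 0.061, 0.002]
contact_force: [-0.6, -0.8, 0.1]
opening: -0.0
grip_force: 0.0
```

Call:
servo_tool:
  increments:
    - [[0,0.3,0,0,0],[0,0.55,0,0,0],[0,0.7,0,0,0],[0,0.8,0,0,0],[0,0.8,0,0,0]]

```text
t: 8.25
tool_pos: [0.4992, -0.0749, 0.0311]
tool_rot: [3.141, 0.061, -0.002]
contact_force: [-2.6, -1.4, 0.9]
opening: 0.0003
grip_force: 1.4
```

All five touched the face, and the contact points line up (slope 0.0396 rad). I back off to the left and check the row.

Call:
servo_tool:
  increments:
    - [[0,-1.0,0,0,0],[0,-4.0,-2.0,0,0],[0,-5.0,-6.0,0,0],[0,-5.0,-10.0,0,0],[0,-5.0,-10.0,0,0]]

```text
t: 8.75
tool_pos: [0.4443, 0.0265, 0.0309]
tool_rot: [-3.139, -0.068, -0.0]
contact_force: [0.6, -0.8, -0.3]
opening: -0.0002
grip_force: 0.0
```

Run:
```python
from m import *
tcp()
J=np.mean([cam("top")[0].astype(float) for _ in range(4)],0).astype(np.uint8); I=cam("side")[0]
a=cv2.resize(J[155:235,235:365],None,fx=6,fy=6,interpolation=cv2.INTER_CUBIC)
cv2.imwrite("pics/t3.png",a[:,:,::-1])
c,s,aa,P,k=mould(); print(c,s,aa)
```

```text
t 8.75 mould xy mm [-130.7  116.2] z 30.9 toolyaw 0.0431 F [ 0.6 -0.8 -0.3]
[577.6762085  -85.04660034] (141.82611083984375, 259.53179931640625) 1.8642064332962036
```

View pics/t3.png

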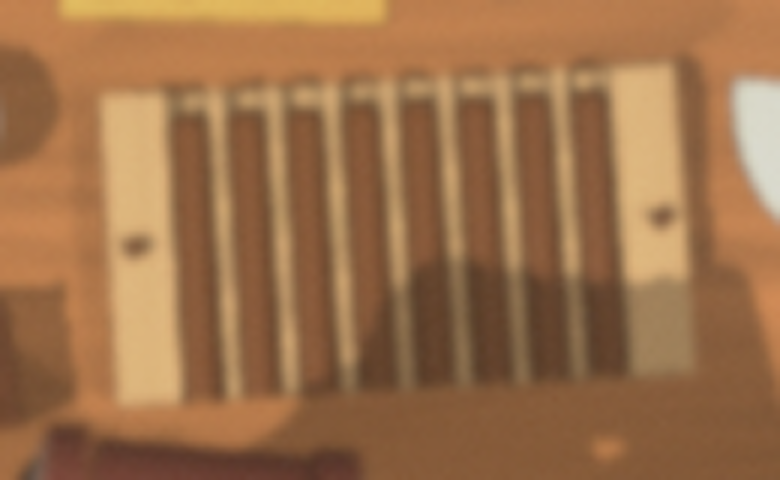

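The row is even: head ends run in a straight line from (190,112) to (590,90), and no cut end shows past the front edge. Now the sweep, about 3 mm clear of the edge, left to right.

Call:
servo_tool:
  increments:
    - [[0,2.0,0.8,0,0],[0,3.8,1.6,0,0],[0,4.4,1.6,0,0],[0,4.6,1.6,0,0],[0,4.6,1.6,0,0]]

```text
t: 9.55
tool_pos: [0.492, 0.009, 0.031]
tool_rot: [-3.141, -0.06, 0.002]
contact_force: [-0.2, -0.0, 0.5]
opening: 0.0001
grip_force: 0.0
```

Run:
```python
from m import *
tcp()
```

```text
t 9.55 mould xy mm [-83.8  96.8] z 31.0 toolyaw 0.0383 F [-0.2 -0.   0.5]
```

Call:
servo_tool:
  increments:
    - [[0,0,1.2,0,0],[0,0,2.6,0,0],[0,0,4.0,0,0],[0,0,5.4,0,0],[0,0,6.8,0,0]]

```text
t: 10.05
tool_pos: [0.4951, -0.0604, 0.0314]
tool_rot: [3.141, 0.06, 0.0]
contact_force: [-1.0, 0.4, 0.1]
opening: -0.0001
grip_force: 0.0
```

Call:
servo_tool:
  increments:
    - [[0,0,1.4,0,0],[0,0,2.8,0,0],[0,0,4.2,0,0],[0,0,5.6,0,0],[0,0,7.0,0,0]]

```text
t: 10.55
tool_pos: [0.4979, -0.13, 0.0313]
tool_rot: [-3.141, -0.061, 0.0]
contact_force: [-1.2, -0.5, -0.5]
opening: 0.0
grip_force: 0.0
```

Call:
servo_tool:
  increments:
    - [[0,0,1.4,0,0],[0,0,2.8,0,0],[0,0,4.2,0,0],[0,0,5.6,0,0],[0,0,5.8,0,0]]

```text
t: 11.05
tool_pos: [0.5004, -0.1885, 0.0315]
tool_rot: [3.141, 0.059, 0.001]
contact_force: [-0.0, 0.8, -0.1]
opening: -0.0
grip_force: 0.0
```

Run:
```python
from m import *
tcp()
```

```text
t 11.05 mould xy mm [ -83.1 -100.8] z 31.5 toolyaw 0.0373 F [-0.   0.8 -0.1]
```

Sweep done with no contact. I retreat, lift, and take a last look.

Call:
servo_tool:
  increments:
    - [[0,-2.0,0,0,0],[0,-5.0,0,-1.0,0],[0,-6.0,1.0,-5.0,0],[0,-6.0,4.0,-8.0,0],[0,-6.0,6.0,-10.0,0]]

```text
t: 11.55
tool_pos: [0.443, -0.2504, 0.1341]
tool_rot: [3.139, 0.061, 0.005]
contact_force: [-0.1, -0.6, 0.5]
opening: 0.0003
grip_force: 0.0
```

Call:
servo_tool:
  increments:
    - [[0,-2.0,4.0,0,0],[0,-4.0,8.0,0,0],[0,-5.0,10.0,0,0],[0,-5.0,10.0,0,0],[0,-5.0,10.0,0,0]]

```text
t: 12.05
tool_pos: [0.3963, -0.3506, 0.1311]
tool_rot: [-3.14, -0.06, 0.0]
contact_force: [0.2, 0.1, -0.3]
opening: 0.0003
grip_force: 0.0
```

Run:
```python
from m import *
tcp()
J=np.mean([cam("top")[0].astype(float) for _ in range(4)],0).astype(np.uint8)
a=cv2.resize(J[155:235,235:365],None,fx=6,fy=6,interpolation=cv2.INTER_CUBIC)
cv2.imwrite("pics/t4.png",a[:,:,::-1])
```

```text
t 12.05 mould xy mm [-193.5 -258.8] z 131.1 toolyaw 0.0381 F [ 0.2  0.1 -0.3]
```

View pics/t4.png

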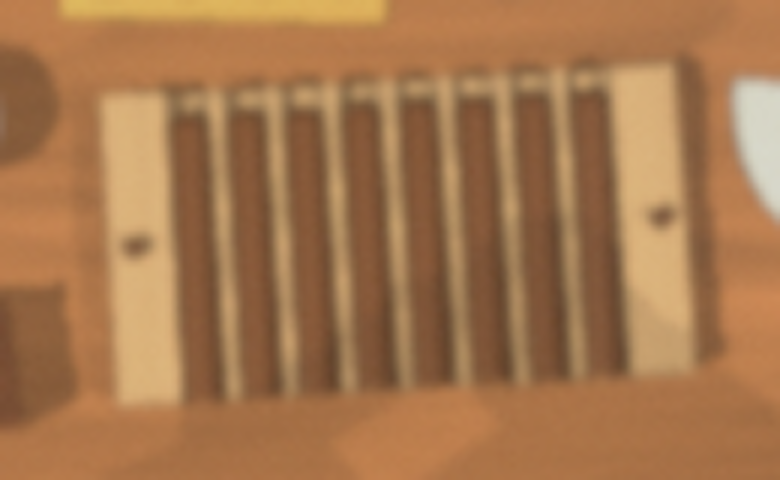

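All eight ends lie on the front edge, from (200,400) to (610,378), and the arm is clear. I hand in the job.

```bash
python3 -c "
from station import ctrl
print(ctrl.finish_job())"
```

```text
the job is handed in; nothing more can be done
None
```

I pushed the five protruding cigars flush, swept the front edge left to right about 3 mm clear of it, and handed the job in at about 12 s; the final picture shows an even row, but no verdict was returned.

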